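# Press the dosing pump's cover home on its new seal

## Task

The detergent dosing unit lying on its back on the worktop has a new stick-on foam seal, and its hinged cover stands open. Turn the quarter-turn wing on its front ledge until it lines up with the slot in the cover, then swing the cover down over the wing and press it past its spring catches until it is flush on the frame. Finish while still pressing the cover down firmly with the fingers so that the glue takes (the foam lifts it if you let go), leave the wing unlocked in line with the slot, and do not disturb the things standing around.

Things in the scene. Friction and masses are not known exactly. Their poses are not given: they have to be found in the camera images.
- dosing_unit: white box 200 (its x) x 240 (y) x 70 mm high, fixed; origin under its centre on the worktop; +x from the front (wing, hose stubs) to the hinge side, +y to its left. Its 46 mm deep front ledge, 70 mm high, carries the wing on an 82 mm high boss 70 mm in front of the centre, and two black ball catches (83 mm high) at y = +-85 mm. Behind it the box is open with a pump inside (50 mm high).
- hinge_line (a point): middle of the cover's hinge line, at (96, 0, 80) mm in the unit's frame; the line runs along the unit's y. Axes as the unit's
- cover (a joint): cover's angle, rad: 0 flush, grows opening, stop 1.75; starts 1.25 to 1.6 (upright). Stiff hinge (0.3 N m): stays where left. Coming down, a misaligned wing stops it at 0.14; the catches resist from 0.08 (about 10 N near the front edge), snap past at 0.06 and then retain it; from 0.035 the foam pushes back, about 8 N near the front edge at 0. Let go, it rises to about 0.025
- cover_plate: the cover's plate, 190 x 240 x 5 mm, with a 70 mm round window and a 14 mm skirt at front and sides. Origin 101 mm from the hinge line; axes equal the unit's when shut; the outer face lies 9 mm along its +z from the plane of origin and hinge line, and looks away from the robot when open. The front edge is 196 mm from the hinge line
- slot (a point): centre of the slot in the cover, on the outer face, 167 mm from the hinge line; slot 44 mm (unit's y) x 20 mm
- press_left (a point): ribbed press pad on the cover's outer face over the left catch, 168 mm from the hinge line and 80 mm to the left of the middle; axes of the cover plate, z out of the face
- press_right (a point): the same over the right catch, 80 mm to the right of the middle
- wing (a joint): wing's angle, rad: 0 in line with the slot (wing along the unit's y), positive = turned clockwise seen from above, 1.57 = across the slot (locked); range -0.5 to 1.62, starts 0.7 to 1.5. Stiff (0.04 N m), stays where left. It must be within 0.2 of 0 for the cover to pass over it
- wing_grip (a point): centre of the steel wing, 98 mm above the worktop, on its turning axis: a bar with rounded ends, 36 mm long (point's y) x 12 mm wide (point's x) x 17 mm high, top at 107 mm, underside at 90 mm. Pinch it across the 12 mm from above. With the cover shut it stands up through the slot, 18 mm above the cover
- stain_dropper: bystander: small brown dropper bottle 33 x 34 x 102 mm standing right of the unit, origin under its centre
- polish_tin: bystander: round tin 65 mm across, 29 mm high, left of the unit, origin under its centre
- marker: bystander: white and green marker pen 135 mm long, 16 mm thick, lying front left, origin under its centre
- dispenser: bystander: taupe soap dispenser with pump head, 69 x 78 x 180 mm, behind left, origin under its centre

How it is judged:
On the way, in this order (a step that is already met when the one before it is completed fails the run):
1. the wing is in line with the slot while the cover is still up (value of joint wing between -0.2 and 0.2 rad and value of joint cover above 0.25 rad), for 0.2 s.
2. the cover is past its spring catches (value of joint cover below 0.03 rad), for 0.1 s.
At the end, for the whole second after the job is handed in: The cover is shut to within 0.010 rad (2 mm at its front edge) against the foam, the fingers press on it with more than 4 N, and the wing is within 0.25 rad of the slot's line, unlocked, through the last second (value of joint cover below 0.01 rad and contact force between the fingers and cover_plate above 4 N and value of joint wing between -0.25 and 0.25 rad); the arm keeps its last pose, push and grip.
It fails at once if the dropper bottle is moved by more than 3 cm or knocked over (distance of stain_dropper from where it was at the start of the episode above 0.03 m or angle between stain_dropper's own z axis and vertical above 0.6 rad).
It fails at once if the tin is moved by more than 3 cm (distance of polish_tin from where it was at the start of the episode above 0.03 m).
It fails at once if the marker is moved by more than 3 cm (distance of marker from where it was at the start of the episode above 0.03 m).
It fails at once if the soap dispenser is moved by more than 3 cm or knocked over (distance of dispenser from where it was at the start of the episode above 0.03 m or angle between dispenser's own z axis and vertical above 0.6 rad).
It also fails if it takes over 50 s, if anything falls off the work surface, if the arm or the gripper's body presses on something with over 40 N, if the wrist force passes 120 N, or if a joint passes its speed limit or range.

## Robot

A 6-joint arm with a two-finger parallel gripper is mounted at the origin on a cart in front of the work surface, level with it; the furniture and walls round the work are solid. World frame = base frame: x ahead of the robot, y to its left, z up, the work surface at z = 0. Lengths are in m, angles in rad, forces in N, time in s.
With the tool pointing down it reaches from about 0.275 to 1 m from the base axis. Payload 8.4 kg.
Tool frame: the origin (TCP) lies midway between the tips of the shut fingers; the grasp point (between the pads) lies 19 mm behind it; z points along the fingers, y is the line along which they close (so a half turn about z gives the same grasp; the last joint's range is limited). The gripper opens to 85 mm and grips with 20 to 120 N. Pads are 22 mm wide; open, the fingers measure 114 mm over their backs; the gripper's body (76 mm by 85 mm) begins 54 mm behind the grasp point. The pads swing forward as they close: fully open they stand 13 mm farther back than shut.
Start: joints at [-1.136, 0.353, 1.633, -0, 1.155, -0.002], TCP at [0.264, -0.566, 0.231] pointing down, gripper open.
Joint ranges: [-2.63, 2.63], [-0.92, 2.1], [0.06, 2.66], [-1.3, 4.44], [0, 2.69], [-3.02, 3.02]. Speed limits (rad/s): [2.22, 2.22, 2.79, 3.14, 3.14, 3.14].

## Interface

Orientations are given as a unit quaternion [x, y, z, w].
In Python, from station import bot gives the robot as it stands.
- The arm moves only by the shell command python3 -m inch 'ROWS' [FORCE]. ROWS is a JSON object of lists of equal length, an entry for each row: "fingers": the closure, from -1 (fully open) to 1 (shut); "slide": the shift along the tool's x, y, z in mm, a list of three; "roll": the turn about the tool's z in degrees. In form: {"fingers": [fingers, ...], "slide": [[dx, dy, dz], ...], "roll": [roll, ...]}. A call has 1 to 20 rows; each row shifts and turns the commanded pose from where the row before left it, along the tool's axes as they then stand; what a row does not reach is not made up. A row lasts 1/12 s, in which the tool goes at most 41.7 mm and 7.16 degrees, less where a joint would pass 70% of its speed; a pose out of reach is approached as far as the arm can. A call is refused whole if a number of a shift passes 41.7 or a number of a turn 7.16, either way. A call with a gripper value outside its range is refused whole. The fingers move at their own pace and stop on an object; FORCE is the grip in N (left out, the last holds). Time passes only in rows, so rows that do not move let the fingers close. It gives the time, the measured TCP pose, the force, the opening and the grip force at its end, in the units of the state.
- bot.get_obs(): the state, without advancing time (a new reading comes with each control period).
- bot.snapshot(name): name is "side" or "top" or "wrist"; returns the picture (400x640x3 uint8, red, green, blue); there is no depth.
- bot.camera_model(name): a dict with "intrinsics" (3x3 intrinsics, pixels), "T" (4x4, takes a point from camera to world coordinates). Camera axes: x right, y down, z forward; pixel columns grow to the right and rows downward; lengths in m; the calibration is good to about 2 mm. A picture is of the moment at which its call begins: read the wrist's pose just before it. camera_model takes no time and is no camera call; for the wrist camera it gives the pose at the moment of the call.
- bot.close_job(): hands the job in; it is judged then, once.
The state is a dict: "time": time; "joint_pos": joint angles; "joint_vel": joint speeds; "joint_torque": joint torques, N m; "ee_pos": TCP position; "tool_rot": TCP orientation; "force": force on the tool from outside, world axes, zero at the start; "moment": the same for the moment, N m; "opening": opening from 0.0 (shut) to 1.0 (fully open); "grip_force": force on a finger pad.
Only numpy, scipy, OpenCV 4.12 (cv2) and the standard library are available. Lean on these libraries where they do the work, as an engineer would, in place of code of your own. Each camera call takes 0.05 s, during which the arm holds its last target. There are 200 camera calls.

## Working session

There is one attempt and no reset: what is moved stays moved. The work goes in short steps, Python scripts to look and compute and a shell command to move; the robot and the scene stay as the last step left them, time stands still between calls to the robot, and variables do not carry over. Pictures are saved under pics/ and viewed, at most 10 in all, crops included, and the job is handed in when it is done.

```bash
ls; mkdir -p pics; python3 - <<'E'
from station import bot
import cv2,numpy as np
o=bot.get_obs();print({k:np.round(v,3) for k,v in o.items()})
for n in("side","top"):
    im=bot.snapshot(n);cv2.imwrite(f"pics/{n}0.png",im[:,:,::-1])
    c=bot.camera_model(n);print(n,np.round(c["intrinsics"],1).tolist(),np.round(c["T"],3).tolist())
E
```

```text
pics
{'time': np.float64(0.0), 'joint_pos': array([-1.136,  0.354,  1.634, -0.   ,  1.155, -0.002]), 'joint_vel': array([-0.001,  0.   ,  0.002,  0.   ,  0.001, -0.001]), 'joint_torque': array([-2.0000e-03, -6.0526e+01, -3.4207e+01, -0.0000e+00,  9.0000e-03,
        0.0000e+00]), 'ee_pos': array([ 0.264, -0.566,  0.231]), 'tool_rot': array([ 0.976,  0.217, -0.   , -0.001]), 'force': array([-0.098,  0.423, -0.045]), 'moment': array([0.004, 0.022, 0.035]), 'grip_force': np.float64(0.0), 'opening': np.float64(1.002)}
side [[492.1, 0.0, 331.5], [0.0, 492.1, 205.5], [0.0, 0.0, 1.0]] [[0.978, -0.106, 0.18, 0.188], [-0.208, -0.417, 0.885, -1.445], [-0.019, -0.903, -0.43, 0.81], [0.0, 0.0, 0.0, 1.0]]
top [[377.5, 0.0, 319.7], [0.0, 377.5, 200.0], [0.0, 0.0, 1.0]] [[0.016, -0.985, 0.172, 0.317], [-0.999, -0.023, -0.038, 0.041], [0.041, -0.171, -0.984, 1.057], [0.0, 0.0, 0.0, 1.0]]
```

View pics/top0.png

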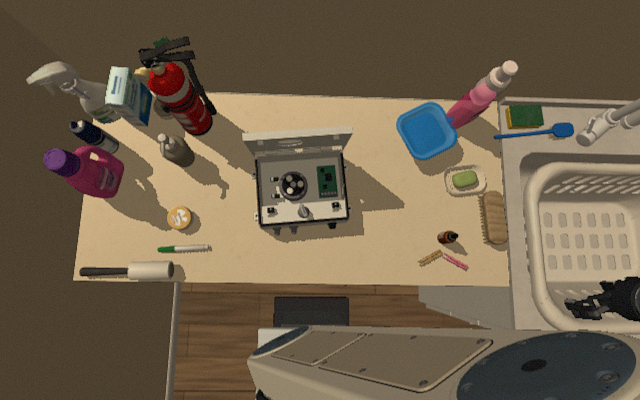

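View pics/side0.png

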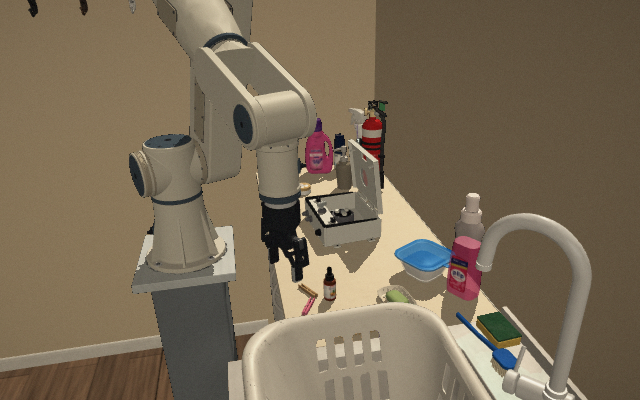

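The top view shows the unit at about (302,190), with the wing near (304,211), catches near (270,212) and (339,209), and the cover upright behind. The tin is at (180,217), marker (185,248), dropper (447,238) and dispenser (172,148).

```bash
cat > h.py <<'E'
from station import bot
import cv2,numpy as np
from scipy.spatial.transform import Rotation as R
def ray(c,uv):
    d=np.array(c["T"])[:3,:3]@np.linalg.inv(c["intrinsics"])@[uv[0],uv[1],1]; return np.array(c["T"])[:3,3],d/np.linalg.norm(d)
def plane(c,uv,z):
    p,d=ray(c,uv); return p+d*(z-p[2])/d[2]
def proj(c,P):
    q=np.linalg.inv(c["T"])@[*P,1]; k=c["intrinsics"]@q[:3]; return k[:2]/k[2]
def tri(rs):
    A=sum(np.eye(3)-np.outer(d,d) for p,d in rs); b=sum((np.eye(3)-np.outer(d,d))@p for p,d in rs); return np.linalg.solve(A,b)
E
python3 - <<'E'
from h import *
c=bot.camera_model("top")
for n,uv,z in[("wing",(304,211),.1),("cl",(270,212),.08),("cr",(339,209),.08),("tin",(180,217),.03),("marker",(185,248),.01),("drop",(447,238),.09),("topcoverL",(246,136),.26),("topcoverR",(351,130),.26)]: print(n,plane(c,uv,z).round(3))
im=cv2.imread("pics/top0.png")[115:240,230:370];cv2.imwrite("pics/crop.png",cv2.resize(im,None,fx=4.5,fy=4.5,interpolation=cv2.INTER_CUBIC))
o=bot.get_obs();print(R.from_quat(o["tool_rot"]).as_matrix().round(3).tolist())
w=bot.camera_model("wrist");T=np.array(w["T"]);M=np.eye(4);M[:3,:3]=R.from_quat(o["tool_rot"]).as_matrix();M[:3,3]=o["ee_pos"]
print((np.linalg.inv(M)@T).round(3).tolist(),np.round(w["intrinsics"],0).tolist())
E
```

```text
wing [0.454 0.044 0.1  ]
cl [0.452 0.132 0.08 ]
cr [ 0.464 -0.048  0.08 ]
tin [0.44  0.378 0.03 ]
marker [0.358 0.365 0.01 ]
drop [ 0.393 -0.328  0.09 ]
topcoverL [0.594 0.174 0.26 ]
topcoverR [ 0.615 -0.057  0.26 ]
[[0.906, 0.423, -0.001], [0.423, -0.906, 0.001], [0.0, -0.001, -1.0]]
[[-0.001, -0.958, -0.285, 0.073], [1.0, -0.001, -0.0, -0.0], [0.0, -0.285, 0.958, -0.142], [0.0, 0.0, 0.0, 1.0]] [[292.0, 0.0, 322.0], [0.0, 292.0, 201.0], [0.0, 0.0, 1.0]]
```

View pics/crop.png

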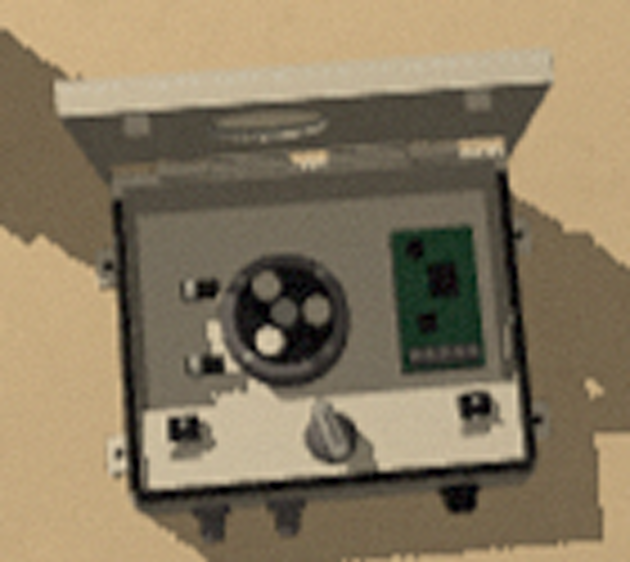

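The crop shows the catches at full-image (271.5,210.5) and (336,205.7), so the unit is yawed by about 4°. The wing's upper end is slightly left of its boss, so its angle is around 1.2 to 1.3 rad. I'll move the wrist camera over it.

```bash
python3 -m inch '{"fingers":[-1,-1,-1,-1,-1,-1,-1,-1,-1,-1,-1,-1,-1,-1,-1,-1],"slide":[[20,-24,-2],[24,-28,-2],[24,-28,-2],[24,-28,-2],[24,-28,-2],[24,-28,-2],[24,-28,-2],[24,-28,-2],[24,-28,-2],[24,-28,-2],[24,-28,-2],[24,-28,-2],[24,-28,-2],[24,-28,-2],[10,-12,-2],[0,0,0]],"roll":[0,0,0,0,0,0,0,0,0,0,0,0,0,0,0,0]}'
python3 - <<'E'
from h import *
import pickle
w=bot.camera_model("wrist");im=bot.snapshot("wrist");cv2.imwrite("pics/w1.png",im[:,:,::-1]);pickle.dump(w,open("w1.pkl","wb"))
E
```

```text
time: 1.43
ee_pos: [0.4057, -0.0565, 0.2615]
tool_rot: [0.976, 0.218, 0.0, -0.0]
force: [0.4, -0.7, -0.1]
opening: 1.0
grip_force: 0.0
```

View pics/w1.png

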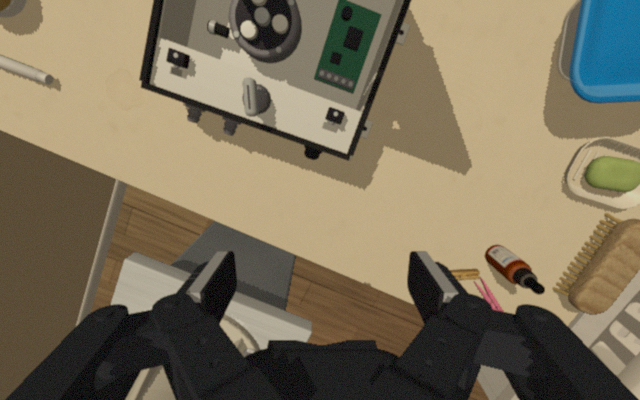

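The wrist view shows the wing's top at about (250,95), the catches at (178,58) and (335,116), and the ledge clearly. I'll take a second, closer view.

```bash
python3 -m inch '{"fingers":[-1,-1,-1,-1,-1],"slide":[[15,-17,0],[20,-20,0],[20,-20,0],[10,-10,0],[0,0,0]],"roll":[0,0,0,0,0]}'
python3 - <<'E'
from h import *
import pickle
w=bot.camera_model("wrist");im=bot.snapshot("wrist");cv2.imwrite("pics/w2.png",im[:,:,::-1]);pickle.dump(w,open("w2.pkl","wb"))
a=cv2.imread("pics/w1.png")[30:150,120:380];a=cv2.resize(a,None,fx=3,fy=3,interpolation=cv2.INTER_CUBIC)
# predicted crop centre in w2
u,v=proj(w,[.454,.044,.1]).astype(int);print(u,v)
y0=max(v-60,0);x0=u-130;print(x0,y0)
b=cv2.imread("pics/w2.png")[y0:y0+75,x0:x0+260];b=cv2.imread("pics/w2.png")[y0:y0+80,x0:x0+260];b=cv2.resize(b,None,fx=3,fy=3,interpolation=cv2.INTER_CUBIC)
cv2.imwrite("pics/ab.png",np.vstack([a,b])[:600])
E
```

```text
time: 1.9
ee_pos: [0.4363, 0.0298, 0.261]
tool_rot: [0.976, 0.217, -0.0, -0.0]
force: [0.2, -0.4, 0.3]
opening: 0.997
grip_force: 0.0
316 165
186 105
```

View pics/ab.png

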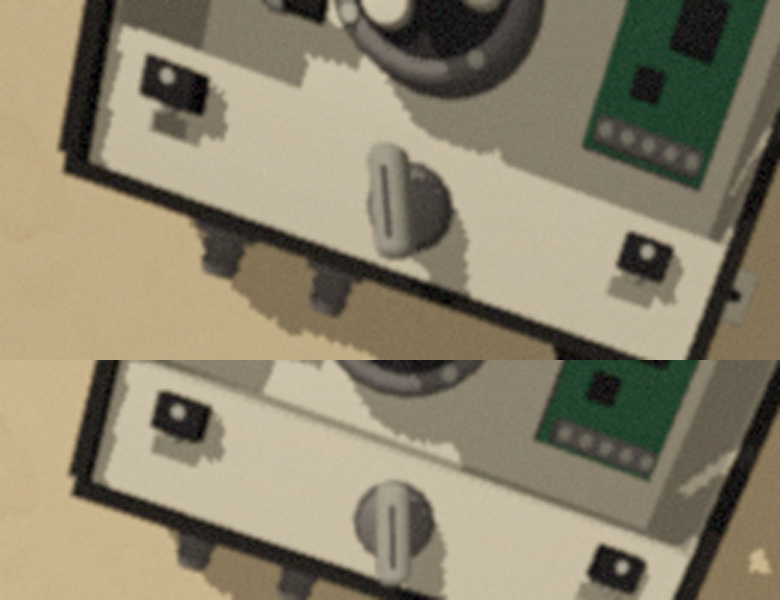

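View pics/w2.png

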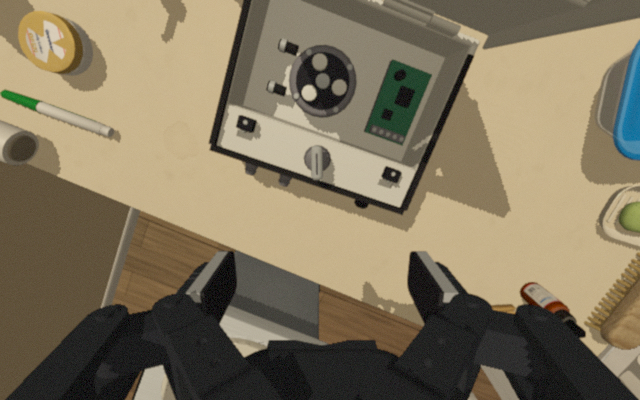

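Both views show the groove on top of the wing: w1 from (248.7,86) to (250.3,109.3), w2 from (316.3,154) to (317,174.7). The catch balls are at w1 (176,55) and (336,114), w2 (245.7,122) and (393.3,174).

```bash
python3 - <<'E'
from h import *
import pickle
a,b,t=pickle.load(open("w1.pkl","rb")),pickle.load(open("w2.pkl","rb")),bot.camera_model("top")
P={}
for n,u,v in[("far",(248.7,86),(316.3,154)),("near",(250.3,109.3),(317,174.7)),("mid",(249.5,97.3),(316.7,164.3)),("cl",(176,55),(245.7,122)),("cr",(336,114),(393.3,174))]:
    P[n]=tri([ray(a,u),ray(b,v)]);print(n,P[n].round(4), proj(t,P[n]).round(1))
zt=.107;e=[(plane(c,u,zt)-plane(c,v,zt)) for c,u,v in((a,(248.7,86),(250.3,109.3)),(b,(316.3,154),(317,174.7)))]
print("wing dir deg",[np.degrees(np.arctan2(x[1],x[0])).round(1) for x in e],[plane(c,u,zt).round(4) for c,u in((a,(249.5,97.3)),(b,(316.7,164.3)))])
for c,u,v in((a,(176,55),(336,114)),(b,(245.7,122),(393.3,174))):
    l,r=plane(c,u,.083),plane(c,v,.083);print(l.round(4),r.round(4),np.linalg.norm(l-r),"yaw",np.degrees(np.arctan2(-(l-r)[0],(l-r)[1])).round(2),((l+r)/2).round(4))
E
```

```text
far [0.4654 0.0493 0.1037] [302.  206.3]
near [0.4464 0.0398 0.1052] [305.5 213.7]
mid [0.4562 0.0446 0.1051] [303.7 209.9]
cl [0.4614 0.1304 0.0829] [270.8 208.4]
cr [ 0.4786 -0.0387  0.0814] [335.7 203.4]
wing dir deg [np.float64(25.3), np.float64(26.7)] [array([0.4566, 0.044 , 0.107 ]), array([0.4562, 0.0448, 0.107 ])]
[0.4614 0.1303 0.083 ] [ 0.4786 -0.0387  0.083 ] 0.16987289389308477 yaw 5.81 [0.47   0.0458 0.083 ]
[0.4615 0.1304 0.083 ] [ 0.4786 -0.0382  0.083 ] 0.16940772717075983 yaw 5.81 [0.47   0.0461 0.083 ]
```

```bash
python3 -m inch '{"fingers":[-1,-1,-1,-1,-1,-1,-1,-1,1,1,1,1,1,1,1,1],"slide":[[24,-5,0],[0,0,25],[0,0,35],[0,0,35],[0,0,35],[0,0,30],[0,0,13],[0,0,0],[0,0,0],[0,0,0],[0,0,0],[0,0,0],[0,0,0],[0,0,0],[0,0,0],[0,0,0]],"roll":[0,1,0,0,0,0,0,0,0,0,0,0,0,0,0,0]}' 40
```

```text
time: 3.28
ee_pos: [0.4555, 0.0445, 0.0892]
tool_rot: [0.978, 0.208, 0.0, -0.001]
force: [-3.5, 6.0, 9.8]
opening: 0.128
grip_force: 40.4
```

```bash
python3 -m inch '{"fingers":[1,1,1,1,1,1,1,1,1,1,1,1,1,1],"slide":[[0,0,-1],[0,0,0],[0,0,0],[0,0,0],[0,0,0],[0,0,0],[0,0,0],[0,0,0],[0,0,0],[0,0,0],[0,0,0],[0,0,0],[0,0,0],[0,0,0]],"roll":[-4,-6,-6,-6,-6,-6,-6,-6,-6,-6,-6,-6,-2,0]}'; python3 - <<'E'
from h import *
o=bot.get_obs();x=R.from_quat(o["tool_rot"]).as_matrix()[:,0];print(np.degrees(np.arctan2(x[1],x[0])),o["joint_pos"].round(3),o["force"],o["moment"])
E
```

```text
time: 4.45
ee_pos: [0.4563, 0.0441, 0.0893]
tool_rot: [0.668, 0.744, 0.001, 0.001]
force: [5.2, 2.7, -10.0]
opening: 0.126
grip_force: 40.7
96.18654746459737 [ 9.300e-02  3.000e-01  2.102e+00  1.000e-03  7.370e-01 -1.600e-02] [ 5.18500838  2.74654064 -9.98231229] [ 0.486841   -0.83269199  0.02602611]
```

```bash
python3 -m inch '{"fingers":[-1,-1,-1,-1,-1,-1,-1,-1,-1,-1,-1,-1,-1],"slide":[[0,0,0],[0,0,0],[0,0,0],[0,0,-20],[0,0,-35],[0,0,-35],[0,0,-40],[0,0,-40],[0,0,-40],[0,0,-40],[0,0,-30],[0,0,0],[0,0,0]],"roll":[0,0,0,0,0,0,0,0,0,0,0,0,0]}'; python3 - <<'E'
from h import *
import pickle
w=bot.camera_model("wrist");im=bot.snapshot("wrist");cv2.imwrite("pics/w3.png",im[:,:,::-1]);pickle.dump(w,open("w3.pkl","wb"))
im=bot.snapshot("side");cv2.imwrite("pics/side3.png",im[:,:,::-1])
print(proj(w,[.4564,.0444,.107]))
t=bot.camera_model("top");H=np.array([.6215,.0612,.08]);ps=np.radians(5.8);ux=np.array([np.cos(ps),np.sin(ps),0]);uy=np.array([-ux[1],ux[0],0])
for uv,s in(((242.7,133.9),.12),((352.4,126.6),-.12)):
    p,d=ray(t,uv);k=((H-p)@uy+s)/(d@uy);q=p+k*d-H;a,z=q@ux,q[2];print(a,z,np.hypot(a,z),"theta",np.arctan2(z,-a)+np.arctan2(9,196))
    n=np.array(uv)
    for th in(1.2,1.3,1.4,1.5,1.6):
        P=H+s*uy+.196*(-np.cos(th)*ux+np.sin(th)*np.array([0,0,1]))+.009*(np.sin(th)*ux+np.cos(th)*np.array([0,0,1]));print(th,proj(t,P).round(1))
E
```

```text
time: 5.53
ee_pos: [0.4559, 0.0437, 0.3711]
tool_rot: [0.669, 0.743, 0.001, 0.001]
force: [-0.5, 0.3, -0.1]
opening: 1.001
grip_force: 0.0
[320.97475049 168.0687049 ]
-0.015727008527265662 0.19458586006858097 0.19522037735811817 theta 1.5360347863489834
1.2 [244.5 156. ]
1.3 [243.6 146.9]
1.4 [242.9 137.8]
1.5 [242.3 128.9]
1.6 [241.9 120.3]
-0.012325529337213066 0.18501914423325166 0.18542923827230506 theta 1.5501631587369653
1.2 [354.7 148.3]
1.3 [354.2 139.2]
1.4 [353.5 130.3]
1.5 [352.7 121.5]
1.6 [351.8 113.2]
```

View pics/w3.png

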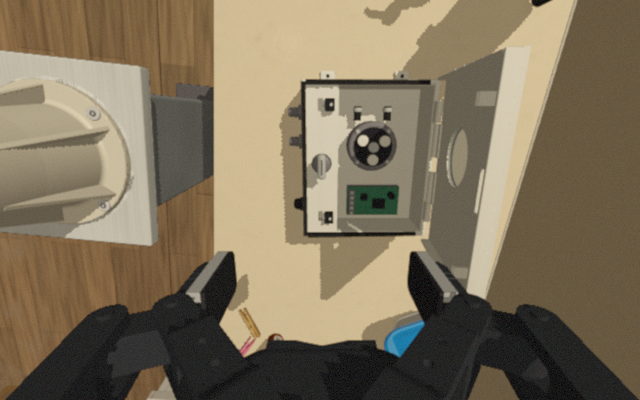

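The wing is now in line: in w3 it stands vertically at (321,165), parallel to the catch line (329,104)–(328,217). The cover's edge puts its angle at about 1.44. I'll go over it with shut fingers and dip behind its right side.

```bash
python3 -m inch '{"fingers":[1,1,1,1,1,1,1,1,1,1,1,1,1,1],"slide":[[-8,18,0],[-10,26,0],[-10,26,8],[-10,26,8],[-10,26,8],[-10,26,9],[-10,26,9],[-10,23,9],[-2,0,10],[0,0,20],[0,0,20],[0,0,15],[0,0,0],[0,0,0]],"roll":[0,0,0,0,0,0,0,0,0,0,0,0,0,0]}'; cat >> h.py <<'E'
H=np.array([.6215,.0612,.08]);ps=np.radians(5.8);ux=np.array([np.cos(ps),np.sin(ps),0]);uy=np.array([-ux[1],ux[0],0])
def rel():
    o=bot.get_obs();q=o["ee_pos"]-H;print("rel mm",(np.array([q@ux,q@uy,q[2]])*1e3).round(1),"F",o["force"].round(1))
E
python3 -c "from h import *;rel()"
```

```text
time: 6.8
ee_pos: [0.658, -0.0151, 0.2513]
tool_rot: [0.669, 0.743, -0.001, -0.002]
force: [0.0, 0.0, 0.5]
opening: 0.004
grip_force: 0.0
rel mm [ 28.6 -79.6 171.3] F [0.  0.  0.5]
```

```bash
python3 -m inch '{"fingers":[1,1,1,1,1,1,1,1,1,1],"slide":[[0,-14,0],[0,-14,0],[0,-14,1],[0,-14,2],[0,-14,3],[0,-16,6],[0,-16,8],[0,-14,10],[0,-14,10],[0,0,0]],"roll":[0,0,0,0,0,0,0,0,0,0]}'; python3 - <<'E'
from h import *
rel();im=bot.snapshot("side");cv2.imwrite("pics/side4.png",cv2.resize(im[100:300,200:440,::-1],None,fx=2.5,fy=2.5))
E
```

```text
time: 7.63
ee_pos: [0.5275, -0.0289, 0.2127]
tool_rot: [0.669, 0.743, -0.001, -0.001]
force: [-0.8, 1.0, -0.4]
opening: 0.003
grip_force: 0.0
rel mm [-102.6  -80.1  132.7] F [-0.8  1.  -0.4]
```

View pics/side4.png

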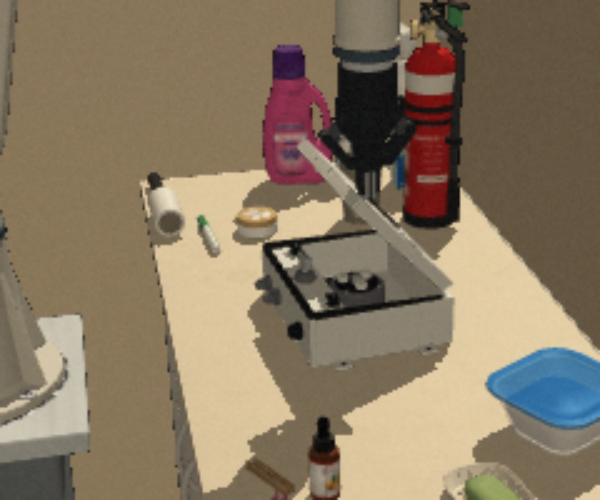

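The side crop shows the cover following the fingers, leaning at about 45°. I'll continue down to just above the catches.

```bash
python3 -m inch '{"fingers":[1,1,1,1,1,1,1,1,1,1,1],"slide":[[0,-8,9],[0,-8,10],[0,-8,12],[0,-7,13],[0,-7,13],[0,-6,13],[0,-5,13],[0,-4,12],[0,-2,10],[0,0,0],[0,0,0]],"roll":[0,0,0,0,0,0,0,0,0,0,0]}'; python3 -c "from h import *;rel()"
```

```text
time: 8.6
ee_pos: [0.4763, -0.0346, 0.1085]
tool_rot: [0.669, 0.743, 0.0, -0.0]
force: [-0.8, -0.9, 0.0]
opening: 0.0
grip_force: 0.0
rel mm [-154.1  -80.6   28.5] F [-0.8 -0.9  0. ]
```

```bash
python3 -m inch '{"fingers":[1,1,1,1,1,1,1,1],"slide":[[0,-8,3],[0,0,4],[0,0,4],[0,0,3],[0,0,3],[0,0,2],[0,0,0],[0,0,0]],"roll":[0,0,0,0,0,0,0,0]}'; python3 -c "from h import *;rel()"
```

```text
time: 9.27
ee_pos: [0.4673, -0.0355, 0.0893]
tool_rot: [0.669, 0.743, -0.0, -0.0]
force: [-3.2, -0.2, 6.8]
opening: -0.002
grip_force: 3.4
rel mm [-163.2  -80.6    9.3] F [-3.2 -0.2  6.8]
```

```bash
for i in 1 2 3; do python3 -m inch '{"fingers":[1,1,1,1],"slide":[[0,0,1],[0,0,0],[0,0,0],[0,0,0]],"roll":[0,0,0,0]}' | egrep "ee_pos|force:"; done
```

```text
ee_pos: [0.4673, -0.0355, 0.0889]
force: [-5.3, -0.8, 14.5]
grip_force: 7.3
ee_pos: [0.4673, -0.0355, 0.0887]
force: [-9.3, -0.3, 27.3]
grip_force: 13.6
ee_pos: [0.4674, -0.0355, 0.0884]
force: [-12.5, -0.4, 39.9]
grip_force: 19.9
```

```bash
python3 -m inch '{"fingers":[1,1,1,1],"slide":[[0,0,-0.7],[0,0,0],[0,0,0],[0,0,0]],"roll":[0,0,0,0]}' | egrep "time|ee_pos|force:"; python3 - <<'E'
from h import *
a=bot.snapshot("side")[170:270,280:410];b=bot.snapshot("wrist")
cv2.imwrite("pics/fin.png",np.hstack([cv2.resize(a,(390,300),interpolation=2),cv2.resize(b,(400,300))])[:,:,::-1])
E
```

```text
time: 10.6
ee_pos: [0.4674, -0.0355, 0.0886]
force: [-11.2, 0.1, 30.8]
grip_force: 15.6
```

View pics/fin.png

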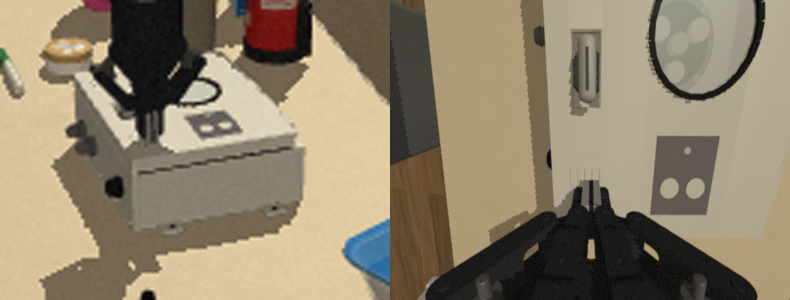

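The picture shows the cover flush, the wing standing through the slot and parallel to it (around (588,68) in the composite), and the fingers on the right press pad at about 31 N. I'm handing it in.

```bash
python3 -c "
from station import bot
print(bot.close_job())"
```

```text
the job is handed in; nothing more can be done
None
```

I handed the job in at about 10.7 s, with the cover looking flush, the wing in line with the slot and the fingers pressing the right pad at about 31 N; no verdict came back.

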